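# Put the tray of loose fuses away in the rack bay

## Robot

A 6-joint arm with a two-finger parallel gripper is mounted at the origin on the work surface. World frame = base frame: x ahead of the robot, y to its left, z up, the work surface at z = 0. Lengths are in m, angles in rad, forces in N, time in s.
With the tool pointing down it reaches from about 0.25 to 0.8 m from the base axis. Payload 3.9 kg.
Tool frame: the origin (TCP) lies on the mounting face of the last link; the fingertips stand 173 mm ahead of it and the grasp point (between the pads) lies grasp_offset ahead of it (grasp_offset is the distance from the TCP to the grasp point, in m); z points along the fingers, y is the line along which they close (so a half turn about z gives the same grasp; the last joint's range is limited). The gripper opens to 85 mm and grips with 20 to 120 N. Pads are 22 mm wide; open, the fingers measure 114 mm over their backs; the gripper's body (76 mm by 85 mm) begins 54 mm behind the grasp point. The pads swing forward as they close: fully open they stand 13 mm farther back than shut.
Start: joints at [1.215, 0.26, -0.138, 1.173, 0, 1.571], TCP at [0.183, 0.492, 0.405] pointing down, gripper open.
Joint ranges: [-2.78, 2.78], [-0.83, 1.72], [-1.28, 1.37], [-1.9, 2.12], [-1.57, 1.48], [-3.14, 3.14]. Speed limits (rad/s): [2.57, 2.57, 3.14, 3.14, 3.14, 3.14].

## Interface

Orientations are given as a unit quaternion [w, x, y, z].
In Python, from plant import read_state, read_camera, hand_in, grasp_offset gives the robot as it stands. The module is installed in compiled form; this text tells all that it offers.
- The arm moves only by the shell command python3 -m handwheel 'ROWS' [OPENING] [FORCE]. ROWS is JSON, a list of rows, each a list of 6 numbers: the shift along the tool's x, y, z in cm, then the turn, a rotation vector about the tool's x, y, z in degrees. A call has 1 to 20 rows; each row shifts and turns the commanded pose from where the row before left it, along the tool's axes as they then stand; what a row does not reach is not made up. A row lasts 1/10 s, in which the tool goes at most 50 mm and 8.59 degrees, less where a joint would pass 70% of its speed; a pose out of reach is approached as far as the arm can. A call with a gripper value outside its range is refused whole. OPENING is the closure, from 0 (fully open) to 1 (shut), set as the call begins (- or left out, the last holds). The fingers move at their own pace and stop on an object; FORCE is the grip in N (left out, the last holds). Time passes only in rows, so rows that do not move let the fingers close. It gives the time, the measured TCP pose, the force, the opening and the grip force at its end, in the units of the state.
- read_state(): the state, without advancing time (a new reading comes with each control period).
- read_camera(name): name is "side" or "top"; returns a dict with "image" (384x512x3 uint8, blue, green, red), "z_map" (384x512 float32, m along the optical axis (not along the pixel's ray), 0 where there is no reading), "fx", "fy", "cx", "cy" (pixels), "distortion" ([k1, k2, p1, p2, k3] as OpenCV has them; the pictures are not rectified), "rvec" (rotation vector, rad) and "tvec" (3), from world to camera coordinates, as OpenCV has them. Camera axes: x right, y down, z forward; pixel columns grow to the right and rows downward; lengths in m; the calibration is good to about 2 mm. A picture is of the moment at which its call begins.
- hand_in(): hands the job in; it is judged then, once.
The state is a dict: "clock": time; "qpos": joint angles; "qvel": joint speeds; "joint_torque": joint torques, N m; "tool_pos": TCP position; "eef_rot": TCP orientation; "ft_force": force on the tool from outside, world axes, zero at the start; "ft_torque": the same for the moment, N m; "opening": finger opening in m; "grasp_force": force on a finger pad.
Only numpy, scipy, OpenCV 4.12 (cv2) and the standard library are available. Lean on these libraries where they do the work, as an engineer would, in place of code of your own. Each camera call takes 0.05 s, during which the arm holds its last target. There are 200 camera calls.

## Task

Carry the open tray of loose fuses level over to the grey rack, without spilling one, and set it down gently on the rack's porch. Then slide it in under the roof until it has pushed the buffer at the back fully in against its firm stop; press, do not ram, and let go. Leave everything else on the bench where it is.

Things in the scene. Friction and masses are not known exactly. Their poses are not given: they have to be found in the camera images.
- tray_grip (a point): Point on the handle of the open grey tray, 45 mm above the tray's underside, over its centre; x along the handle, z up. The handle is an upright fin 10 mm thick along x; its middle 56 mm rises to 62 mm above the underside (elsewhere 20 mm).
- tray: The open grey plastic tray, 120 mm (x) by 110 mm (y), floor 4 mm thick, outer walls 14 mm high and 4 mm thick, 0.17 to 0.34 kg empty. Its two ends are alike. Origin under its centre, axes as tray_grip.
- rack: Fixed grey rack: open porch in front, roofed bay behind. Origin on the bench, mid-width, straight below the roof's front edge; x points into the bay. Its floor is 18 mm above the bench; porch x -150 to 0 mm, bay 0 to 167 mm. Side guides leave a channel 124 mm wide and are 14 mm high on the porch.
- roof_edge (a point): Middle of the lower front edge of the rack's roof, 80 mm above the rack floor; x points into the bay. The roof is 8 mm thick; a row of breakers 72 mm high stands on it from 72 mm behind the edge.
- buffer (a joint): Travel of the rubber-faced buffer bar (80 mm wide, 5 to 23 mm above the floor) inside the bay, m: 0 out (start), 0.012 at its firm end stop. Yields at about 4 N, stays where pushed. Its depth is not reported and must be felt for: at 0 its face is 74 to 109 mm behind the roof edge, so with the tray home the tray's front wall is 34 mm before to 1 mm behind the edge.
- fuse0: Loose cartridge fuse in the tray: white ceramic cylinder with steel caps, 10 mm diameter, 38 mm long, 12 g, lying and free to roll. Origin at its centre, y along its length.
- fuse1: Loose cartridge fuse in the tray: white ceramic cylinder with steel caps, 10 mm diameter, 38 mm long, 12 g, lying and free to roll. Origin at its centre, y along its length.
- fuse2: Loose cartridge fuse in the tray: white ceramic cylinder with steel caps, 10 mm diameter, 38 mm long, 12 g, lying and free to roll. Origin at its centre, y along its length.
- fuse3: Loose cartridge fuse in the tray: white ceramic cylinder with steel caps, 10 mm diameter, 38 mm long, 12 g, lying and free to roll. Origin at its centre, y along its length.
- fuse4: Loose cartridge fuse in the tray: white ceramic cylinder with steel caps, 10 mm diameter, 38 mm long, 12 g, lying and free to roll. Origin at its centre, y along its length.
- fuse5: Loose cartridge fuse in the tray: white ceramic cylinder with steel caps, 10 mm diameter, 38 mm long, 12 g, lying and free to roll. Origin at its centre, y along its length.
- contactor: Bystander, loose: black contactor block, 75 x 45 x 72 mm. Origin under its middle.
- breakers: Bystander, loose: two white breakers on a piece of steel rail, 120 x 70 x 78 mm. Origin under its middle.
- pliers: Bystander, loose: pliers lying flat, about 160 mm long, 12 mm high. Origin under its middle.
- screwdriver: Bystander, loose: screwdriver lying flat, 200 mm long. Origin under its middle.
- relay: Bystander, loose: small relay with a clear cover on a black base, 50 x 32 x 55 mm. Origin under its middle.
- drill: Bystander, loose: cordless drill lying on its side, about 200 mm long, 60 mm high. Origin under its middle.
- lamp: Bystander, loose: white lamp holder with a bulb, 70 x 70 x 120 mm. Origin under its middle.
Mind the look-alikes: they are no part of the job. Leave any green look-alike of the tray alone.

How it is judged:
At the end, for the whole second after the job is handed in: The tray stands flat on the rack floor between the guides (tilt under 0.05 rad, at most 12 mm off the middle), at rest, under the roof with the buffer pushed in at least 9.5 of its 12 mm; all six fuses lie inside the tray (value of joint buffer above 0.0095 m and x of tray_grip in the frame of rack above 0.015 m and z of tray_grip in the frame of rack between 0.059 and 0.067 m and y of tray_grip in the frame of rack between -0.012 and 0.012 m and angle between tray_grip's own z axis and vertical below 0.05 rad and linear speed of tray below 0.02 m/s and z of each of fuse0, fuse1, fuse2, fuse3, fuse4, fuse5 in the frame of tray_grip below -0.02 m and not (x of fuse0 in the frame of tray_grip above 0.062 m or x of fuse0 in the frame of tray_grip below -0.062 m or y of fuse0 in the frame of tray_grip above 0.057 m or y of fuse0 in the frame of tray_grip below -0.057 m or z of fuse0 in the frame of tray_grip below -0.055 m) and not (x of fuse1 in the frame of tray_grip above 0.062 m or x of fuse1 in the frame of tray_grip below -0.062 m or y of fuse1 in the frame of tray_grip above 0.057 m or y of fuse1 in the frame of tray_grip below -0.057 m or z of fuse1 in the frame of tray_grip below -0.055 m) and not (x of fuse2 in the frame of tray_grip above 0.062 m or x of fuse2 in the frame of tray_grip below -0.062 m or y of fuse2 in the frame of tray_grip above 0.057 m or y of fuse2 in the frame of tray_grip below -0.057 m or z of fuse2 in the frame of tray_grip below -0.055 m) and not (x of fuse3 in the frame of tray_grip above 0.062 m or x of fuse3 in the frame of tray_grip below -0.062 m or y of fuse3 in the frame of tray_grip above 0.057 m or y of fuse3 in the frame of tray_grip below -0.057 m or z of fuse3 in the frame of tray_grip below -0.055 m) and not (x of fuse4 in the frame of tray_grip above 0.062 m or x of fuse4 in the frame of tray_grip below -0.062 m or y of fuse4 in the frame of tray_grip above 0.057 m or y of fuse4 in the frame of tray_grip below -0.057 m or z of fuse4 in the frame of tray_grip below -0.055 m) and not (x of fuse5 in the frame of tray_grip above 0.062 m or x of fuse5 in the frame of tray_grip below -0.062 m or y of fuse5 in the frame of tray_grip above 0.057 m or y of fuse5 in the frame of tray_grip below -0.057 m or z of fuse5 in the frame of tray_grip below -0.055 m)); the robot touches nothing.
It fails at once if a fuse leaves the tray ((x of fuse0 in the frame of tray_grip above 0.062 m or x of fuse0 in the frame of tray_grip below -0.062 m or y of fuse0 in the frame of tray_grip above 0.057 m or y of fuse0 in the frame of tray_grip below -0.057 m or z of fuse0 in the frame of tray_grip below -0.055 m) or (x of fuse1 in the frame of tray_grip above 0.062 m or x of fuse1 in the frame of tray_grip below -0.062 m or y of fuse1 in the frame of tray_grip above 0.057 m or y of fuse1 in the frame of tray_grip below -0.057 m or z of fuse1 in the frame of tray_grip below -0.055 m) or (x of fuse2 in the frame of tray_grip above 0.062 m or x of fuse2 in the frame of tray_grip below -0.062 m or y of fuse2 in the frame of tray_grip above 0.057 m or y of fuse2 in the frame of tray_grip below -0.057 m or z of fuse2 in the frame of tray_grip below -0.055 m) or (x of fuse3 in the frame of tray_grip above 0.062 m or x of fuse3 in the frame of tray_grip below -0.062 m or y of fuse3 in the frame of tray_grip above 0.057 m or y of fuse3 in the frame of tray_grip below -0.057 m or z of fuse3 in the frame of tray_grip below -0.055 m) or (x of fuse4 in the frame of tray_grip above 0.062 m or x of fuse4 in the frame of tray_grip below -0.062 m or y of fuse4 in the frame of tray_grip above 0.057 m or y of fuse4 in the frame of tray_grip below -0.057 m or z of fuse4 in the frame of tray_grip below -0.055 m) or (x of fuse5 in the frame of tray_grip above 0.062 m or x of fuse5 in the frame of tray_grip below -0.062 m or y of fuse5 in the frame of tray_grip above 0.057 m or y of fuse5 in the frame of tray_grip below -0.057 m or z of fuse5 in the frame of tray_grip below -0.055 m)).
It fails at once if the tray is tipped by more than 0.35 rad (20 degrees) (angle between tray_grip's own z axis and vertical above 0.35 rad).
It fails at once if the tray is rammed into the rack or its buffer, or dropped on it (more than 60 N between them) (contact force between tray and rack above 60 N).
It fails at once if a bystander is moved by more than 30 mm (distance of any of contactor, breakers, pliers, screwdriver, relay, drill, lamp from where it was at the start of the episode above 0.03 m).
It also fails if it takes over 64 s, if anything falls off the work surface, if the arm or the gripper's body presses on something with over 40 N, if the wrist force passes 120 N, or if a joint passes its speed limit or range.

## Working session

There is one attempt and no reset: what is moved stays moved. The work goes in short steps, Python scripts to look and compute and a shell command to move; the robot and the scene stay as the last step left them, time stands still between calls to the robot, and variables do not carry over. Pictures are saved under pics/ and viewed, at most 10 in all, crops included, and the job is handed in when it is done.

```bash
mkdir -p pics; cat > h.py <<'E'
import numpy as np, cv2
from plant import read_state, read_camera, grasp_offset
from scipy.spatial.transform import Rotation as R
def world(c):
    K=np.array([[c['fx'],0,c['cx']],[0,c['fy'],c['cy']],[0,0,1]])
    h,w=c['z_map'].shape
    u,v=np.meshgrid(np.arange(w),np.arange(h))
    p=cv2.undistortPoints(np.stack([u,v],-1).reshape(-1,1,2).astype(np.float64),K,np.array(c['distortion'])).reshape(h,w,2)
    z=c['z_map']; P=np.dstack([p[...,0]*z,p[...,1]*z,z])
    M=cv2.Rodrigues(np.array(c['rvec'],float))[0]
    W=(P-np.array(c['tvec']).ravel())@M
    W[z==0]=np.nan
    return W
E
python3 - <<'E'
from h import *
print(read_state(),grasp_offset)
a=[]
for n in('top','side'):
    c=read_camera(n); np.savez(''+n,W=world(c),im=c['image'])
    cv2.imwrite(f'pics/{n}0.png',cv2.resize(c['image'],(800,600),interpolation=cv2.INTER_CUBIC))
E
```

```text
{'clock': 0.0, 'qpos': array([ 1.21498233e+00,  2.60684454e-01, -1.39362029e-01,  1.17265671e+00,
        1.94178529e-05,  1.57079605e+00]), 'qvel': array([ 0.00036429, -0.00180589,  0.00096954,  0.00149586,  0.00072061,
        0.00200083]), 'joint_torque': array([ 1.75934524e-04, -4.05676460e+01,  2.53921187e+01,  1.85517292e-02,
        1.18690406e-05,  9.94948039e-06]), 'tool_pos': array([0.18276908, 0.4918104 , 0.40386699]), 'eef_rot': array([-1.78284399e-04,  1.76969790e-01,  9.84215822e-01, -9.36663576e-04]), 'ft_force': array([-0.60737722, -0.06530464,  0.37841938]), 'ft_torque': array([0.0034323 , 0.02401129, 0.00069933]), 'grasp_force': 0.0, 'opening': 0.08523357185148091} 0.1547
```

View pics/top0.png

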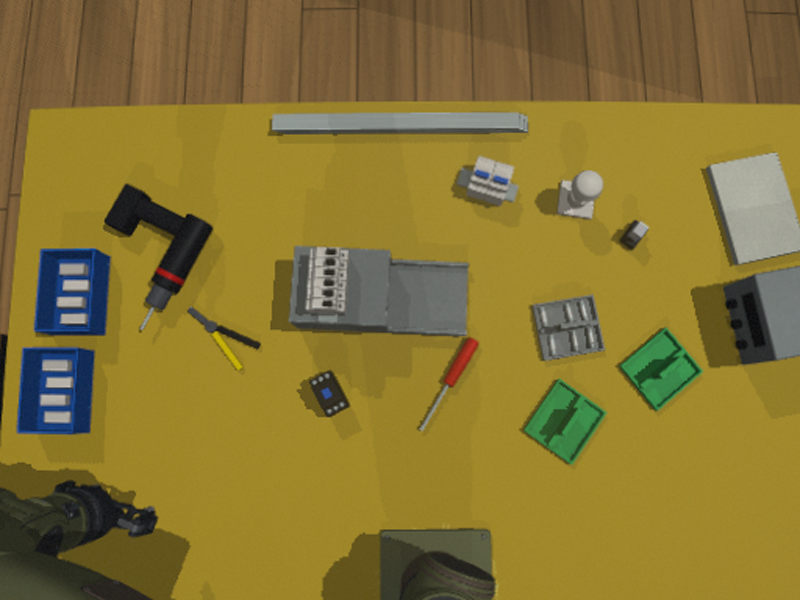

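View pics/side0.png

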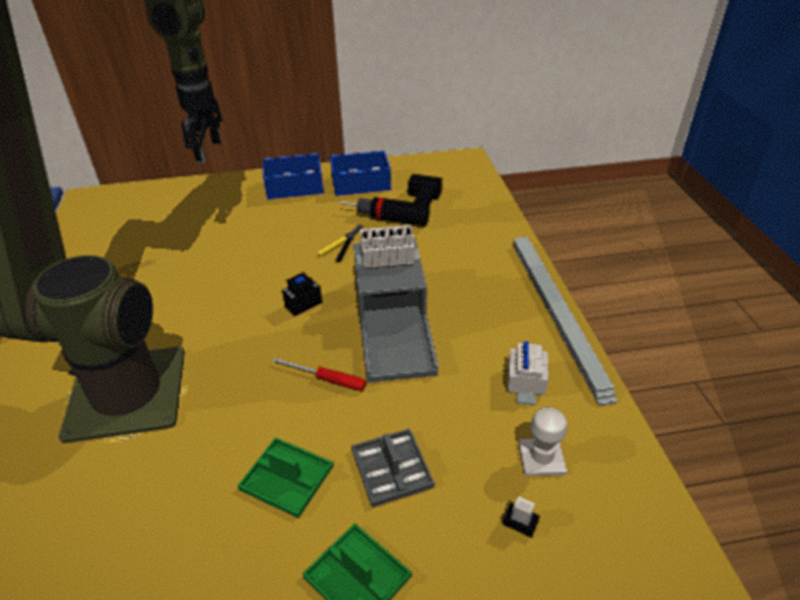

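The top view shows three tray candidates. The grey one with white fuses at (568,328) fits. The green ones at (565,420) and (660,368) are empty look-alikes. The rack is at (380,290): its roof and breakers are on the left and its porch on the right, reaching to x≈467, so the bay points left (+y). The screwdriver at (450,385) lies near the porch.

```bash
python3 - <<'E'
from h import *
d=np.load('top.npz');W=d['W'];im=d['im'];s=512/800
def box(u0,v0,u1,v1):
    return W[int(v0*s):int(v1*s),int(u0*s):int(u1*s)].reshape(-1,3)
def rect(P):
    r=cv2.minAreaRect((P[:,:2]*1000).astype(np.float32)); return len(P),r,np.round(np.median(P,0),4)
T=box(525,285,615,368)
g=im[int(285*s):int(368*s),int(525*s):int(615*s)].reshape(-1,3).astype(int)
m=(np.ptp(g,axis=1)<35)
print('tray',rect(T[m]),'z',np.nanpercentile(T[m][:,2],[2,10,50,90,99]))
F=T[T[:,2]>.04];print('fin',rect(F),F[:,2].max()); 
L=T[(T[:,2]>.016)];print('fin low',rect(L))
print('bench',np.nanmedian(box(480,500,520,520),0))
p=box(395,272,460,325);print('porch',np.nanmedian(p,0))
R_=box(285,240,480,345);z=R_[:,2]
roof=R_[(z>.1)&(z<.112)];print('roof',rect(roof),cv2.boxPoints(rect(roof)[1]))
gd=R_[(z>.024)&(z<.036)];print('guides',rect(gd));
al=R_[(z>.012)&(z<.12)];print('all',rect(al),cv2.boxPoints(rect(al)[1]))
# guide lines: 
for nm,sel in(('gA',gd[gd[:,0]>np.nanmedian(p[:,0])]),('gB',gd[gd[:,0]<np.nanmedian(p[:,0])])):
    k=np.polyfit(sel[:,1],sel[:,0],1);print(nm,len(sel),k,np.polyval(k,np.nanmedian(p[:,1])),sel[:,1].min(),sel[:,1].max())
print('breakers',np.nanmax(z))
# side view
S=np.load('side.npz')['W']
T=S[int(425*s):int(508*s),int(345*s):int(440*s)].reshape(-1,3)
F=T[T[:,2]>.04];print('side fin',rect(F),F[:,2].max())
X=S[int(250*s):int(380*s),int(350*s):int(445*s)].reshape(-1,3);q=X[(X[:,2]>.1)&(X[:,2]<.112)];print('side roof',rect(q),cv2.boxPoints(rect(q)[1]))
im2=cv2.resize(im[180:300,310:460],(750,600),interpolation=cv2.INTER_CUBIC);cv2.imwrite('pics/crop.png',im2)
E
```

```text
tray (1452, ((479.60467529296875, -260.95361328125), (110.35350036621094, 121.57649230957031), 10.035857200622559), array([nan, nan, nan])) z [-0.00027827  0.00237934  0.00760461  0.01959653  0.0645843 ]
fin (83, ((480.35601806640625, -260.8505859375), (10.398956298828125, 57.23239517211914), 10.1417875289917), array([ 0.4798, -0.2592,  0.0616])) 0.07003645546645526
fin low (268, ((480.16143798828125, -260.5993347167969), (110.392578125, 121.83028411865234), 9.347343444824219), array([ 0.4791, -0.2599,  0.0201]))
bench [ 0.13756437 -0.12003139  0.00075633]
porch [0.53773336 0.01243933 0.01885185]
roof (1896, ((547.6354370117188, 171.74461364746094), (175.79583740234375, 141.0948028564453), 86.96585845947266), array([0.5411, 0.1388, 0.1068])) [[472.53442  87.70406]
 [613.4314   80.23577]
 [622.73645 255.78516]
 [481.83948 263.25345]]
guides (363, ((541.171875, 77.1232681274414), (334.9659423828125, 153.73765563964844), 84.31040954589844), array([0.4812, 0.0115, 0.0306]))
all (4584, ((535.6307983398438, 85.2026138305664), (349.9866638183594, 155.7306365966797), 86.93247985839844), array([0.5355, 0.081 , 0.0326])) [[448.51266 -85.3732 ]
 [604.02014 -93.70677]
 [622.7489  255.77843]
 [467.24146 264.112  ]]
gA 155 [0.05998992 0.59905589] 0.5998021285979538 -0.06681811352500026 0.0809585021500225
gB 208 [0.05645074 0.47413326] 0.4748354701854016 -0.08222654799532758 0.251401840069955
breakers 0.18867972935099614
side fin (112, ((480.18927001953125, -263.6129455566406), (10.404824256896973, 58.7923583984375), 9.976075172424316), array([ 0.48  , -0.2692,  0.06  ])) 0.06441022303527673
side roof (789, ((547.3317260742188, 153.93309020996094), (150.55979919433594, 140.08273315429688), 86.62071228027344), array([0.5432, 0.1238, 0.1058])) [[472.97473   82.912704]
 [612.81384   74.65547 ]
 [621.6887   224.95348 ]
 [481.8496   233.21071 ]]
```

View pics/crop.png

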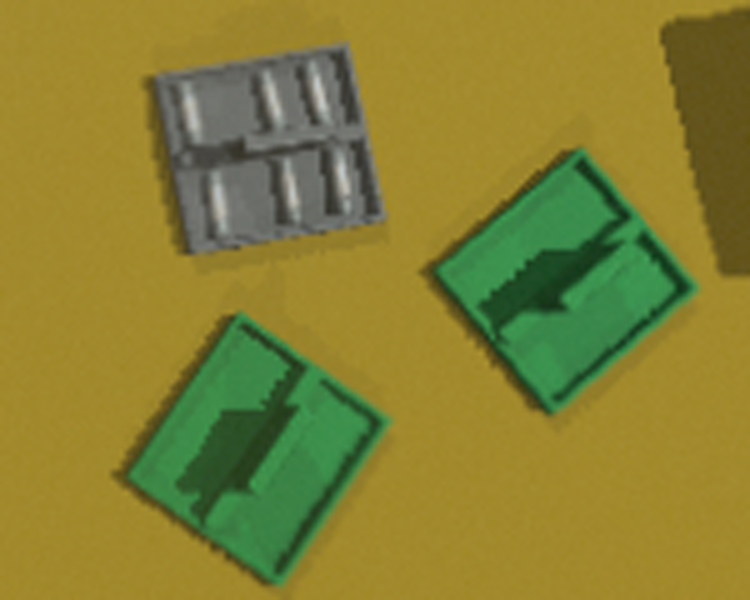

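The crop confirms it: the grey tray is at crop (270,150) with six fuses, and both green ones are empty. Its centre is (0.480,-0.261), measured size 110×121 mm, fin top at 62 mm. I'll move over it now.

```bash
python3 -m handwheel '[[-3,-3.345,0,0,0,0],[-3,-3.345,0,0,0,0],[-3,-3.345,0,0,0,0],[-3,-3.345,0,0,0,0],[-3,-3.345,0,0,0,0],[-3,-3.345,0,0,0,0],[-3,-3.345,0,0,0,0],[-3,-3.345,0,0,0,0],[-3,-3.345,0,0,0,0],[-3,-3.345,0,0,0,0],[-3,-3.345,0,0,0,0],[-3,-3.345,0,0,0,0],[-3,-3.345,0,0,0,0],[-3,-3.345,0,0,0,0],[-3,-3.345,0,0,0,0],[-3,-3.345,0,0,0,0],[-3,-3.345,0,0,0,0],[-3,-3.345,0,0,0,0]]' 0 40
python3 -m handwheel '[[0,0,0,0,0,8.5],[0,0,0,0,0,8.5],[0,0,0,0,0,8.5],[0,0,0,0,0,8.5],[0,0,0,0,0,8.5],[0,0,0,0,0,8.5],[0,0,0,0,0,8.5],[0,0,0,0,0,0]]'
cat >> h.py <<'E'
def togo(pos,psi,tilt=0):
    """pos: wanted grasp point; psi: world angle (deg) of tool y; tilt about tool y (deg) from straight down"""
    s=read_state(); q=s['eef_rot']; C=R.from_quat([q[1],q[2],q[3],q[0]])
    a=np.radians(psi); y=np.array([np.cos(a),np.sin(a),0]); z=np.array([0,0,-1.]); x=np.cross(y,z)
    T=R.from_matrix(np.stack([x,y,z],1))*R.from_euler('y',tilt,degrees=True)
    tcp=np.array(pos)-T.apply([0,0,grasp_offset])
    print('t',round(s['clock'],2),'tcp',s['tool_pos'].round(4),'grasp',(s['tool_pos']+C.apply([0,0,grasp_offset])).round(4),'F',s['ft_force'].round(1),'open',round(s['opening'],4),'q',s['qpos'].round(2))
    print('shift cm (now axes)',(C.inv().apply(tcp-s['tool_pos'])*100).round(2),'(target axes)',(T.inv().apply(tcp-s['tool_pos'])*100).round(2),'turn',np.degrees((C.inv()*T).as_rotvec()).round(2))
E
python3 - <<'E'
from h import *
togo([.480,-.261,.045],10)
d=np.load('top.npz');W=d['W'].reshape(-1,3)
o=np.array([.543,.0815]);
for ang in(86.5,86.9,87.3):
    a=np.radians(ang);x=np.array([np.cos(a),np.sin(a)]);y=np.array([-x[1],x[0]])
    P=W[:,:2]-o;px=P@x;py=P@y;z=W[:,2]
    out=[]
    for lo,hi in((-.14,-.09),(-.09,-.05),(-.05,-.01)):
        m=(px>lo)&(px<hi)&(z>.028)&(z<.036)&(abs(py)<.08)
        f=(px>lo)&(px<hi)&(z<.024)&(z>.012)&(abs(py)<.08)
        out.append((np.round([py[m&(py>0)].min(),np.median(py[m&(py>0)]),np.median(py[m&(py<0)]),py[m&(py<0)].max()],4)*1000,(np.percentile(py[f],[3,97])*1000).round(1)))
    print(ang,out)
    r=(z>.1)&(z<.112)&(abs(py)<.09)&(px<.06)
    print('roof px',np.percentile(px[r],[1,3])*1000,'py',np.percentile(py[r],[.5,2,98,99.5])*1000)
    for s in(-1,1):
        e=[px[r&(abs(py-s*k)<.006)].min()*1000 for k in(.02,.035,.05)];print(s,np.round(e,1))
f=(abs(py)<.05)&(z>.012)&(z<.024)&(px<0)
print('porch front',np.percentile(px[f],[.5,2]))
E
```

```text
clock: 1.9
tool_pos: [0.4795, -0.2622, 0.4042]
eef_rot: [-0.0, 0.177, 0.984, 0.0]
ft_force: [-0.3, 0.5, -0.3]
opening: 0.0851
grasp_force: 0.0
clock: 2.7
tool_pos: [0.4791, -0.2603, 0.4042]
eef_rot: [-0.001, 0.642, 0.767, -0.0]
ft_force: [-1.1, 0.6, -0.8]
opening: 0.0858
grasp_force: 0.0
t 2.7 tcp [ 0.4791 -0.2603  0.4042] grasp [ 0.479  -0.2602  0.2495] F [-1.1  0.6 -0.8] open 0.0858 q [-0.5   0.3  -0.09  1.19 -0.    0.9 ]
shift cm (now axes) [-0.1   0.09 20.45] (target axes) [-0.08  0.07 20.45] turn [-0.05 -0.04  0.13]
86.5 [(array([ 61.4,  65.9, -65.9, -41.4]), array([-60.2,  57.6])), (array([ 61.6,  65.4, -65.5, -62.3]), array([-59.3,  57.4])), (array([ 61.9,  65.7, -65.8, -61.9]), array([-59.2,  57.3]))]
roof px [-688.21240806 -680.32140592] py [-68.59009705 -65.84407925  70.04637158  80.44719053]
-1 [-667.8 -665.  -660.8]
1 [-676.4 -678.8 -682. ]
86.9 [(array([ 62.4,  66.8, -65.3, -40.5]), array([-59.5,  58.5])), (array([ 62.2,  65.9, -64.7, -61.7]), array([-58.7,  57.9])), (array([ 62.1,  65.8, -65.6, -61.7]), array([-59. ,  57.5]))]
roof px [-686.66668252 -679.57510844] py [-68.7469931  -66.09434989  70.26601612  82.20692287]
-1 [-666.4 -665.3 -661.1]
1 [-676.2 -678.6 -681.6]
87.3 [(array([ 63.3,  67.4, -64.5, -39.6]), array([-58.7,  59.3])), (array([ 62.8,  66.4, -64.2, -61.2]), array([-58.1,  58.4])), (array([ 62.3,  65.9, -65.4, -61.6]), array([-58.8,  57.5]))]
roof px [-682.71151614 -678.1735142 ] py [-69.00855415 -66.31510279  70.23414769  84.28833019]
-1 [-666.5 -663.2 -657.9]
1 [-673.2 -675.4 -678.5]
porch front [-0.67228161 -0.65905026]
```

```bash
python3 -m handwheel '[[-0.1,0.1,3,0,0,0.1],[0,0,3,0,0,0],[0,0,3,0,0,0],[0,0,3,0,0,0],[0,0,3,0,0,0],[0,0,2.5,0,0,0],[0,0,1.5,0,0,0],[0,0,1,0,0,0],[0,0,0.4,0,0,0],[0,0,0,0,0,0],[0,0,0,0,0,0]]'
python3 -c "
from h import *
togo([.480,-.261,.045],10)"
```

```text
clock: 3.8
tool_pos: [0.4809, -0.2614, 0.2015]
eef_rot: [0.001, 0.642, 0.766, 0.0]
ft_force: [-0.0, 0.1, -0.1]
opening: 0.0854
grasp_force: 0.0
t 3.8 tcp [ 0.4809 -0.2614  0.2015] grasp [ 0.4811 -0.2615  0.0468] F [-0.   0.1 -0.1] open 0.0854 q [-0.5   0.46 -0.41  0.7   0.    0.9 ]
shift cm (now axes) [ 0.06 -0.08  0.18] (target axes) [ 0.06 -0.08  0.18] turn [0.07 0.05 0.05]
```

```bash
python3 -m handwheel '[[0,-0.08,0.15,0,0,0],[0,0,0,0,0,0]]' 0.5 50; python3 -m handwheel '[[0,0,0,0,0,0],[0,0,0,0,0,0],[0,0,0,0,0,0],[0,0,0,0,0,0],[0,0,0,0,0,0],[0,0,0,0,0,0],[0,0,0,0,0,0],[0,0,0,0,0,0]]' 1 50
python3 -m handwheel '[[0,0,-0.1,0,0,0],[0,0,-0.2,0,0,0],[0,0,-0.3,0,0,0],[0,0,-0.5,0,0,0],[0,0,-0.8,0,0,0],[0,0,-1,0,0,0],[0,0,-1,0,0,0],[0,0,-0.8,0,0,0],[0,0,-0.5,0,0,0],[0,0,-0.2,0,0,0],[0,0,0,0,0,0],[0,0,0,0,0,0]]'
python3 - <<'E'
from h import *
x=np.array([np.cos(np.radians(86.7)),np.sin(np.radians(86.7))]);o=np.array([.543,.0815])
print(o-.085*x)
togo([*(o-.085*x),.105],-3.3)
c=read_camera('side');cv2.imwrite('pics/s1.png',cv2.resize(c['image'][220:384,180:380],(732,600)))
E
```

```text
clock: 4.0
tool_pos: [0.4798, -0.2615, 0.1998]
eef_rot: [0.001, 0.643, 0.766, 0.0]
ft_force: [0.1, 0.6, -0.3]
opening: 0.059
grasp_force: 0.0
clock: 4.8
tool_pos: [0.4797, -0.2614, 0.1994]
eef_rot: [0.0, 0.643, 0.766, -0.0]
ft_force: [-0.2, -0.3, 3.6]
opening: 0.0094
grasp_force: 50.2
clock: 6.0
tool_pos: [0.4795, -0.2612, 0.2529]
eef_rot: [-0.0, 0.643, 0.766, -0.0]
ft_force: [0.4, 0.2, -3.0]
opening: 0.0097
grasp_force: 49.3
[ 0.53810706 -0.00335905]
t 6.0 tcp [ 0.4795 -0.2612  0.2529] grasp [ 0.4794 -0.2611  0.0982] F [ 0.4  0.2 -3. ] open 0.0097 q [-0.5   0.4  -0.35  0.82  0.    0.9 ]
shift cm (now axes) [24.37 10.25 -0.67] (target axes) [26.08  4.37 -0.68] turn [-0.03 -0.02 13.31]
```

View pics/s1.png

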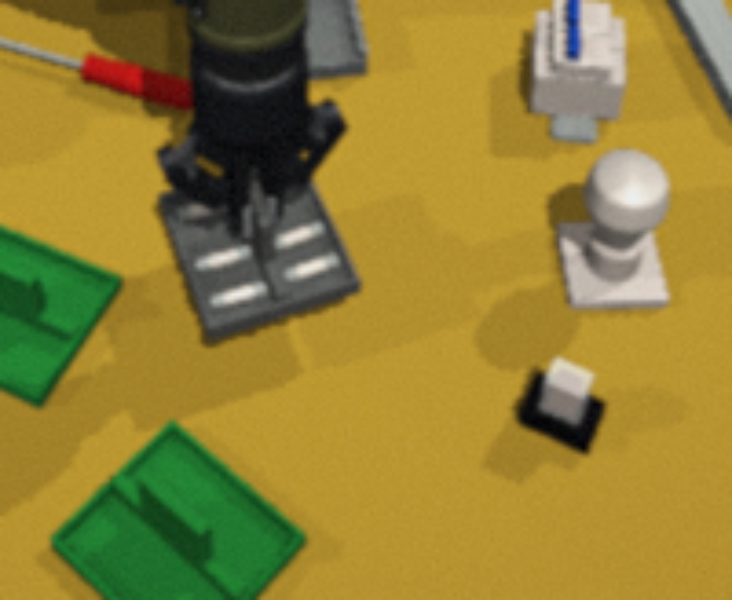

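The tray is lifted level. Four fuses are visible at (200–340, 235–295), with the rest behind the gripper. Next I'll turn it gently, then carry it along the rack's axis.

```bash
python3 -m handwheel '[[0,0,-0.1,0,0,0.4],[0,0,-0.2,0,0,0.9],[0,0,-0.2,0,0,1.4],[0,0,-0.1,0,0,1.8],[0,0,0,0,0,2.1],[0,0,0,0,0,2.1],[0,0,0,0,0,1.8],[0,0,0,0,0,1.4],[0,0,0,0,0,0.9],[0,0,0,0,0,0.5]]'
python3 -m handwheel '[[0.1,0.02,0,0,0,0],[0.25,0.04,0,0,0,0],[0.4,0.07,0,0,0,0],[0.6,0.1,0,0,0,0],[0.8,0.13,0,0,0,0],[0.9,0.15,0,0,0,0],[1,0.17,0,0,0,0],[1,0.17,0,0,0,0],[1,0.17,0,0,0,0],[1,0.17,0,0,0,0],[1,0.17,0,0,0,0],[1,0.17,0,0,0,0],[1,0.17,0,0,0,0],[1,0.17,0,0,0,0],[1,0.17,0,0,0,0],[1,0.17,0,0,0,0],[1,0.17,0,0,0,0],[1,0.17,0,0,0,0],[1,0.17,0,0,0,0],[1,0.17,0,0,0,0]]'
python3 -m handwheel '[[1,0.17,0,0,0,0],[1,0.17,0,0,0,0],[1,0.17,0,0,0,0],[1,0.17,0,0,0,0],[0.9,0.15,0,0,0,0],[0.8,0.13,0,0,0,0],[0.6,0.1,0,0,0,0],[0.4,0.07,0,0,0,0],[0.25,0.04,0,0,0,0],[0.1,0.02,0,0,0,0],[0,0,0,0,0,0],[0,0,0,0,0,0]]'
python3 - <<'E'
from h import *
x=np.array([np.cos(np.radians(86.7)),np.sin(np.radians(86.7))]);o=np.array([.543,.0815])
togo([*(o-.085*x),.068],-3.3)
y=np.array([-x[1],x[0]])
c=read_camera('top');W=world(c).reshape(-1,3)
P=W[:,:2]-o;px=P@x;py=P@y;z=W[:,2]
for lo,hi in((.05,.062),(.026,.036),(.062,.08)):
    m=(px>-.17)&(px<-.005)&(abs(py)<.085)&(z>lo)&(z<hi)
    if m.sum()>5: print(lo,m.sum(),'px',px[m].min(),px[m].max(),'py',np.percentile(py[m],[1,99]))
    for s in(-1,1):
        e=m&(s*py>.03); 
        if e.sum()>5: print(s,'py',np.percentile(py[e],[5,50,95]).round(4),np.polyfit(px[e],py[e],1))
cv2.imwrite('pics/t1.png',cv2.resize(c['image'][140:240,170:320],(800,533),interpolation=cv2.INTER_CUBIC))
E
```

```text
clock: 7.05
tool_pos: [0.4797, -0.2613, 0.2592]
eef_rot: [0.0, 0.727, 0.686, 0.0]
ft_force: [-0.4, 0.1, -3.0]
opening: 0.0094
grasp_force: 49.3
clock: 9.05
tool_pos: [0.5185, -0.0919, 0.2592]
eef_rot: [0.0, 0.727, 0.687, -0.0]
ft_force: [0.3, 0.5, -2.9]
opening: 0.0094
grasp_force: 49.3
clock: 10.25
tool_pos: [0.5342, -0.0233, 0.2592]
eef_rot: [0.0, 0.727, 0.686, -0.0]
ft_force: [-0.7, -0.4, -2.2]
opening: 0.009
grasp_force: 49.3
t 10.25 tcp [ 0.5342 -0.0233  0.2592] grasp [ 0.5342 -0.0233  0.1045] F [-0.7 -0.4 -2.2] open 0.009 q [-0.04  0.38 -0.37  0.82 -0.    1.58]
shift cm (now axes) [2.01 0.28 3.65] (target axes) [2.01 0.28 3.65] turn [-0.    0.01 -0.01]
0.05 18 px -0.07054006078209006 -0.05178276582481995 py [-0.03723831  0.04918411]
0.026 105 px -0.07237838620537007 -0.005922454039292455 py [-0.06996756  0.07022304]
-1 py [-0.0692 -0.0657 -0.0618] [ 0.04264456 -0.06408861]
1 py [0.062  0.0664 0.0699] [-0.01897903  0.06548409]
0.062 271 px -0.07192048569718863 -0.046210309873154845 py [-0.05191006  0.05708561]
-1 py [-0.0516 -0.0424 -0.0312] [ 0.09288876 -0.03671367]
1 py [0.0318 0.0436 0.0571] [0.14694808 0.05200723]
```

View pics/t1.png

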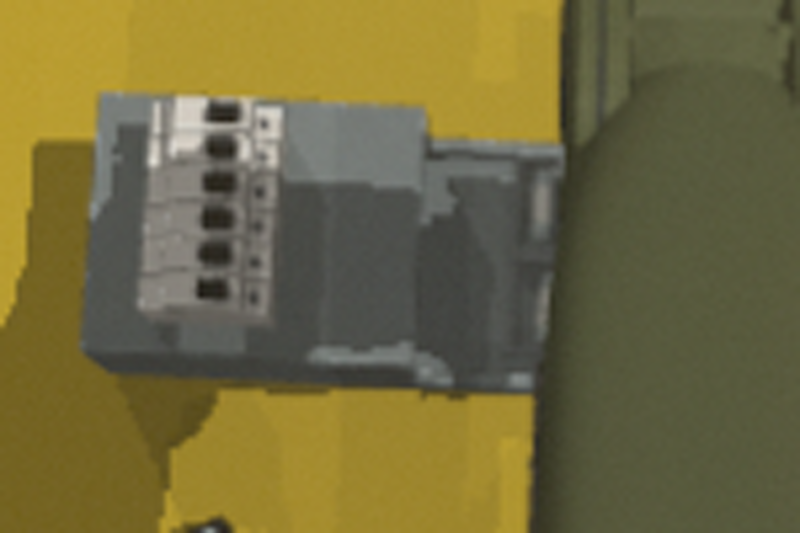

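The tray's front edge is near crop (525,270), between the guides. It sits 2.7 mm off the middle, as the planned correction expects. I'll finish the approach and lower slowly.

```bash
python3 -m handwheel '[[0.1,0.02,0,0,0,0],[0.2,0.03,0,0,0,0],[0.3,0.04,0,0,0,0],[0.4,0.05,0,0,0,0],[0.4,0.05,0,0,0,0],[0.3,0.04,0,0,0,0],[0.2,0.03,0.1,0,0,0],[0.1,0.02,0.2,0,0,0],[0,0,0.3,0,0,0],[0,0,0.5,0,0,0],[0,0,0.5,0,0,0],[0,0,0.5,0,0,0],[0,0,0.5,0,0,0],[0,0,0.4,0,0,0],[0,0,0.3,0,0,0],[0,0,0.2,0,0,0],[0,0,0.1,0,0,0],[0,0,0,0,0,0],[0,0,0,0,0,0]]'
python3 -m handwheel '[[0,0,0.1,0,0,0],[0,0,0.1,0,0,0],[0,0,0,0,0,0],[0,0,0,0,0,0]]'
```

```text
clock: 12.2
tool_pos: [0.5383, -0.0032, 0.2233]
eef_rot: [0.0, 0.727, 0.687, 0.0]
ft_force: [-0.6, 0.5, -3.5]
opening: 0.0094
grasp_force: 49.3
clock: 12.6
tool_pos: [0.5381, -0.0033, 0.2212]
eef_rot: [-0.0, 0.727, 0.687, -0.0]
ft_force: [-0.0, 0.2, -3.2]
opening: 0.0093
grasp_force: 49.3
```

```bash
python3 -m handwheel '[[0,0,0.05,0,0,0],[0,0,0.05,0,0,0],[0,0,0.05,0,0,0],[0,0,0.05,0,0,0],[0,0,0.03,0,0,0],[0,0,0,0,0,0],[0,0,0,0,0,0]]'; python3 -m handwheel '[[0,0,0.05,0,0,0],[0,0,0.05,0,0,0],[0,0,0,0,0,0]]'
```

```text
clock: 13.3
tool_pos: [0.5382, -0.0033, 0.2189]
eef_rot: [-0.0, 0.727, 0.687, -0.0]
ft_force: [0.6, 0.8, -3.0]
opening: 0.0096
grasp_force: 49.3
clock: 13.6
tool_pos: [0.5381, -0.0033, 0.2178]
eef_rot: [-0.0, 0.727, 0.687, -0.0]
ft_force: [1.2, -0.2, -3.1]
opening: 0.0093
grasp_force: 49.3
```

```bash
python3 -m handwheel '[[0,0,0.05,0,0,0],[0,0,0.05,0,0,0],[0,0,0,0,0,0]]'; python3 -m handwheel '[[0,0,0.05,0,0,0],[0,0,0,0,0,0]]'
```

```text
clock: 13.9
tool_pos: [0.5382, -0.0033, 0.2174]
eef_rot: [0.0, 0.727, 0.687, 0.0]
ft_force: [-0.7, -0.5, 2.6]
opening: 0.0097
grasp_force: 50.2
clock: 14.1
tool_pos: [0.5381, -0.0032, 0.2174]
eef_rot: [0.0, 0.727, 0.687, 0.0]
ft_force: [-3.3, 0.1, 6.6]
opening: 0.0094
grasp_force: 50.9
```

```bash
python3 -m handwheel '[[0,0,-0.05,0,0,0],[0,0,0,0,0,0],[0,0,0,0,0,0],[0,0,0,0,0,0],[0,0,0,0,0,0],[0,0,0,0,0,0]]' 0.3; python3 -m handwheel '[[0,0,-0.2,0,0,0],[0,0,-0.5,0,0,0],[0,0,-1.5,0,0,0],[0,0,-3,0,0,0],[0,0,-3,0,0,0],[0,0,-2,0,0,0]]'
python3 -m handwheel '[[-3,0,0,0,0,0],[-4,0,0,0,0,0],[-4,0,0,0,0,0],[-3,0,0,0,0,0],[0,0,0,0,0,0]]' 1
python3 - <<'E'
from h import *
x=np.array([np.cos(np.radians(86.7)),np.sin(np.radians(86.7))]);o=np.array([.543,.0815]);y=np.array([-x[1],x[0]])
t=np.radians(35)  # tip target: 30mm before tray's front wall, 9 mm above floor
for tilt in(-35,35):
  d=np.array([*(x*np.sin(t)),-np.cos(t)]);tip=np.array([*(o-.185*x),.018+.014])
  togo(tip-d*(.173-grasp_offset),-3.3,tilt)
for n in('top','side'):
  c=read_camera(n);W=world(c).reshape(-1,3);P=W[:,:2]-o;px=P@x;py=P@y;z=W[:,2]
  m=(px>-.16)&(px<.0)&(abs(py)<.04)&(z>.065)&(z<.09);print('fin',n,m.sum(),px[m].min(),px[m].max(),np.median(py[m]),np.polyfit(px[m],py[m],1),z[m].max())
cv2.imwrite('pics/s2.png',cv2.resize(c['image'][130:280,180:330],(600,600),interpolation=cv2.INTER_CUBIC))
E
```

```text
clock: 14.7
tool_pos: [0.5382, -0.0033, 0.2168]
eef_rot: [-0.0, 0.727, 0.687, -0.0]
ft_force: [-0.0, -0.0, -0.9]
opening: 0.06
grasp_force: 0.0
clock: 15.3
tool_pos: [0.5386, -0.0033, 0.3214]
eef_rot: [0.001, 0.727, 0.687, 0.001]
ft_force: [0.5, -0.1, 0.1]
opening: 0.0596
grasp_force: 0.0
clock: 15.8
tool_pos: [0.53, -0.1462, 0.3194]
eef_rot: [0.001, 0.729, 0.685, -0.0]
ft_force: [0.2, 0.8, 0.4]
opening: -0.0001
grasp_force: 0.0
t 15.8 tcp [ 0.53   -0.1462  0.3194] grasp [ 0.5302 -0.1464  0.1647] F [0.2 0.8 0.4] open -0.0001 q [-0.27  0.35 -0.24  0.98 -0.    1.36]
shift cm (now axes) [12.15 -0.09 14.55] (target axes) [18.29 -0.02  4.98] turn [-1.000e-02 -3.491e+01 -2.700e-01]
t 15.8 tcp [ 0.53   -0.1462  0.3194] grasp [ 0.5302 -0.1464  0.1647] F [0.2 0.8 0.4] open -0.0001 q [-0.27  0.35 -0.24  0.98 -0.    1.36]
shift cm (now axes) [-5.600e+00 -1.000e-02  1.458e+01] (target axes) [-12.96  -0.02   8.71] turn [ 0.14 35.09 -0.23]
fin top 85 -0.11396323323905407 -0.059068833972279335 0.0002691538175959227 [0.00460987 0.00054622] 0.08566198846353328
fin side 2 -0.09133580705128136 -0.07062531567673785 0.0033219354847694406 [0.0494833  0.00732912] 0.0803978690826828
```

View pics/s2.png

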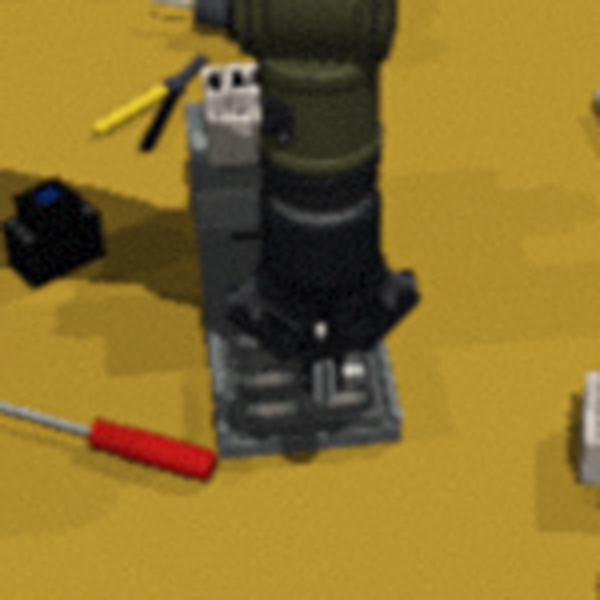

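The tray sits flat and centred on the porch (fin at x −86 mm, y +0.3 mm), with fuses visible at crop (265,380), (265,410), (345,400) and (352,370). For the push I'll use shut fingers tilted 25° so the gripper body stays behind the roof edge.

```bash
cat > g.py <<'E'
from h import *
import sys
x=np.array([np.cos(np.radians(86.7)),np.sin(np.radians(86.7))]);o=np.array([.543,.0815]);y=np.array([-x[1],x[0]])
def tipgo(px,h,tilt=25,py=0):
    t=np.radians(tilt);d=np.array([*(x*np.sin(t)),-np.cos(t)])
    togo(np.array([*(o+px*x+py*y),.018+h])-d*(.173-grasp_offset),-3.3,tilt)
    s=read_state();q=s['eef_rot'];C=R.from_quat([q[1],q[2],q[3],q[0]])
    for n,l in(('tip',[0,0,.173]),('front',[.011,0,.173]),('rear',[-.011,0,.173])):
        p=s['tool_pos']+C.apply(l);print(n,'px %.4f py %.4f h %.4f'%((p[:2]-o)@x,(p[:2]-o)@y,p[2]-.018))
    print('push F',s['ft_force'][:2]@x)
E
python3 -m handwheel '[[0,0,0,0,5,0],[0,0,0,0,5,0],[0,0,0,0,5,0],[0,0,0,0,5,0],[0,0,0,0,5,-0.2],[0,0,0,0,0,0],[0,0,0,0,0,0]]'
python3 -c "
from g import *
tipgo(-.185,.02); tipgo(-.185,.1)"
```

```text
clock: 16.6
tool_pos: [0.5303, -0.1423, 0.3188]
eef_rot: [-0.148, 0.708, 0.672, 0.157]
ft_force: [0.7, 0.1, -1.0]
opening: 0.0003
grasp_force: 0.0
t 16.6 tcp [ 0.5303 -0.1423  0.3188] grasp [ 0.5339 -0.0773  0.1785] F [ 0.7  0.1 -1. ] open 0.0003 q [-0.37  0.41 -0.18  1.12  0.41  1.22]
shift cm (now axes) [-8.3  -0.05  9.82] (target axes) [-8.32 -0.02  9.81] turn [-0.06  0.09  0.25]
tip px -0.1513 py -0.0000 h 0.1439
front px -0.1413 py 0.0000 h 0.1485
rear px -0.1613 py -0.0001 h 0.1393
push F 0.1726079247346505
t 16.6 tcp [ 0.5303 -0.1423  0.3188] grasp [ 0.5339 -0.0773  0.1785] F [ 0.7  0.1 -1. ] open 0.0003 q [-0.37  0.41 -0.18  1.12  0.41  1.22]
shift cm (now axes) [-4.93 -0.04  2.56] (target axes) [-4.94 -0.02  2.56] turn [-0.06  0.09  0.25]
tip px -0.1513 py -0.0000 h 0.1439
front px -0.1413 py 0.0000 h 0.1485
rear px -0.1613 py -0.0001 h 0.1393
push F 0.1726079247346505
```

```bash
python3 -m handwheel '[[-1.6,-0.02,0.85,0,0,0.2],[-1.7,0,0.85,0,0,0],[-1.6,0,0.85,0,0,0],[0,0,0,0,0,0],[-0.85,0,1.8,0,0,0],[-0.85,0,1.8,0,0,0],[-0.85,0,1.8,0,0,0],[-0.6,0,1.3,0,0,0],[-0.25,0,0.5,0,0,0],[0,0,0,0,0,0],[0,0,0,0,0,0]]'
python3 -c "
from g import *
tipgo(-.185,.008); tipgo(-.162,.008)"
```

```text
clock: 17.7
tool_pos: [0.5283, -0.1772, 0.196]
eef_rot: [-0.148, 0.71, 0.67, 0.158]
ft_force: [-0.2, -0.1, -0.1]
opening: 0.0
grasp_force: 0.0
t 17.7 tcp [ 0.5283 -0.1772  0.196 ] grasp [ 0.5322 -0.1119  0.0558] F [-0.2 -0.1 -0.1] open 0.0 q [-0.43  0.55 -0.3   0.88  0.41  1.17]
shift cm (now axes) [-0.47 -0.02  1.23] (target axes) [-0.47 -0.02  1.23] turn [ 0.03 -0.    0.02]
tip px -0.1860 py -0.0003 h 0.0212
front px -0.1760 py -0.0003 h 0.0258
rear px -0.1959 py -0.0003 h 0.0165
push F -0.1167042558435915
t 17.7 tcp [ 0.5283 -0.1772  0.196 ] grasp [ 0.5322 -0.1119  0.0558] F [-0.2 -0.1 -0.1] open 0.0 q [-0.43  0.55 -0.3   0.88  0.41  1.17]
shift cm (now axes) [ 1.61 -0.02  2.21] (target axes) [ 1.61 -0.02  2.21] turn [ 0.03 -0.    0.02]
tip px -0.1860 py -0.0003 h 0.0212
front px -0.1760 py -0.0003 h 0.0258
rear px -0.1959 py -0.0003 h 0.0165
push F -0.1167042558435915
```

```bash
python3 -m handwheel '[[-0.25,-0.02,0.6,0,0,0],[-0.22,0,0.6,0,0,0],[0,0,0,0,0,0],[0.9,0,0.42,0,0,0],[0.72,0,0.34,0,0,0],[0.36,0,0.17,0,0,0],[0,0,0,0,0,0],[0,0,0,0,0,0]]'
python3 -c "
from g import *
tipgo(-.162,.008)"
```

```text
clock: 18.5
tool_pos: [0.5292, -0.154, 0.1827]
eef_rot: [-0.148, 0.71, 0.671, 0.157]
ft_force: [-0.6, 0.1, 0.2]
opening: 0.0
grasp_force: 0.0
t 18.5 tcp [ 0.5292 -0.154   0.1827] grasp [ 0.533  -0.0888  0.0425] F [-0.6  0.1  0.2] open 0.0 q [-0.39  0.56 -0.34  0.82  0.41  1.21]
shift cm (now axes) [0.08 0.02 0.03] (target axes) [0.08 0.02 0.03] turn [-0.01  0.02  0.05]
tip px -0.1629 py 0.0002 h 0.0079
front px -0.1529 py 0.0002 h 0.0126
rear px -0.1729 py 0.0002 h 0.0033
push F 0.018749026437721073
```

```bash
python3 -m handwheel '[[0.18,0,0.085,0,0,0],[0.18,0,0.085,0,0,0],[0.09,0,0.042,0,0,0],[0.09,0,0.042,0,0,0],[0.09,0,0.042,0,0,0],[0.09,0,0.042,0,0,0],[0.09,0,0.042,0,0,0],[0.14,0,0.063,0,0,0],[0.18,0,0.085,0,0,0],[0.18,0,0.085,0,0,0],[0.18,0,0.085,0,0,0],[0.18,0,0.085,0,0,0],[0.18,0,0.085,0,0,0],[0.18,0,0.085,0,0,0],[0.18,0,0.085,0,0,0],[0.18,0,0.085,0,0,0],[0.18,0,0.085,0,0,0],[0.09,0,0.042,0,0,0],[0,0,0,0,0,0]]'
python3 - <<'E'
from g import *
tipgo(-.1,.008)
c=read_camera('top');W=world(c).reshape(-1,3);P=W[:,:2]-o;px=P@x;py=P@y;z=W[:,2]
m=(px>-.16)&(px<-.003)&(abs(py)<.02)&(z>.07)&(z<.09)
print(m.sum()); 
if m.sum(): print('fin',px[m].min(),px[m].max(),np.polyfit(px[m],py[m],1))
c=read_camera('side');cv2.imwrite('pics/s3.png',cv2.resize(c['image'][130:280,180:330],(600,600),interpolation=cv2.INTER_CUBIC))
E
```

```text
clock: 20.4
tool_pos: [0.5308, -0.1247, 0.1825]
eef_rot: [-0.149, 0.71, 0.67, 0.157]
ft_force: [0.7, -1.5, 0.1]
opening: 0.0001
grasp_force: 0.6
t 20.4 tcp [ 0.5308 -0.1247  0.1825] grasp [ 0.5345 -0.0594  0.0423] F [ 0.7 -1.5  0.1] open 0.0001 q [-0.34  0.54 -0.37  0.79  0.42  1.26]
shift cm (now axes) [3.05 0.03 1.39] (target axes) [3.05 0.03 1.39] turn [-0.02 -0.02  0.03]
tip px -0.1334 py 0.0004 h 0.0077
front px -0.1235 py 0.0004 h 0.0124
rear px -0.1434 py 0.0004 h 0.0031
push F -1.4796850096956522
118
fin -0.15844166137489546 -0.0388099118871693 [-0.03967668 -0.00289513]
```

View pics/s3.png

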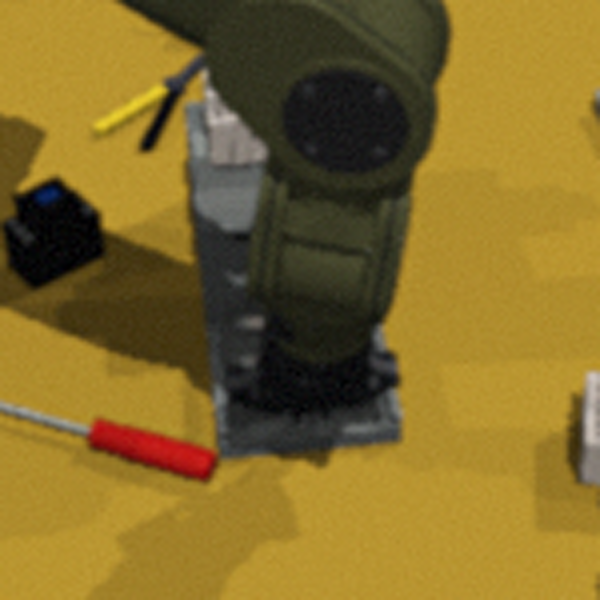

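The push works: the tray moved 20 mm against 1.5 N of friction, and fuses are visible at crop (240,320). Continuing.

```bash
python3 -m handwheel '[[0.05,0,0.021,0,0,0],[0.09,0,0.042,0,0,0],[0.14,0,0.063,0,0,0],[0.18,0,0.085,0,0,0],[0.23,0,0.106,0,0,0],[0.23,0,0.106,0,0,0],[0.23,0,0.106,0,0,0],[0.23,0,0.106,0,0,0],[0.23,0,0.106,0,0,0],[0.23,0,0.106,0,0,0],[0.23,0,0.106,0,0,0],[0.23,0,0.106,0,0,0],[0.23,0,0.106,0,0,0],[0.23,0,0.106,0,0,0],[0.23,0,0.106,0,0,0],[0.23,0,0.106,0,0,0],[0.23,0,0.106,0,0,0],[0.23,0,0.106,0,0,0],[0.23,0,0.106,0,0,0],[0.18,0,0.085,0,0,0]]'
python3 -m handwheel '[[0.18,0,0.085,0,0,0],[0.18,0,0.085,0,0,0],[0.18,0,0.085,0,0,0],[0.18,0,0.085,0,0,0],[0.18,0,0.085,0,0,0],[0.18,0,0.085,0,0,0],[0.18,0,0.085,0,0,0],[0.18,0,0.085,0,0,0],[0.18,0,0.085,0,0,0],[0.18,0,0.085,0,0,0],[0.09,0,0.042,0,0,0],[0,0,0,0,0,0]]'
python3 -c "
from g import *
tipgo(-.06,.0075)"
```

```text
clock: 22.5
tool_pos: [0.5334, -0.0798, 0.1826]
eef_rot: [-0.149, 0.71, 0.67, 0.157]
ft_force: [-0.6, -2.4, -0.6]
opening: -0.0005
grasp_force: 0.8
clock: 23.7
tool_pos: [0.5346, -0.0589, 0.1826]
eef_rot: [-0.149, 0.71, 0.67, 0.157]
ft_force: [0.9, -1.6, -0.3]
opening: -0.0001
grasp_force: 0.7
t 23.7 tcp [ 0.5346 -0.0589  0.1826] grasp [0.5383 0.0064 0.0424] F [ 0.9 -1.6 -0.3] open -0.0001 q [-0.22  0.51 -0.43  0.71  0.43  1.39]
shift cm (now axes) [0.67 0.03 0.35] (target axes) [0.67 0.03 0.35] turn [-0.02 -0.02  0.02]
tip px -0.0675 py 0.0003 h 0.0078
front px -0.0575 py 0.0003 h 0.0125
rear px -0.0775 py 0.0003 h 0.0032
push F -1.5685828704664144
```

```bash
R='[0.09,0,0.042,0,0,0]'; python3 -m handwheel '[[0.09,0,0.042,0,0,0],[0.14,0,0.063,0,0,0],[0.14,0,0.063,0,0,0],[0.14,0,0.063,0,0,0],[0.14,0,0.063,0,0,0],[0.14,0,0.063,0,0,0],[0.14,0,0.063,0,0,0],[0.14,0,0.063,0,0,0],[0.09,0,0.042,0,0,0],[0.09,0,0.042,0,0,0]]'
python3 -m handwheel '[[0.09,0,0.042,0,0,0],[0.09,0,0.042,0,0,0],[0.09,0,0.042,0,0,0],[0.09,0,0.042,0,0,0],[0.09,0,0.042,0,0,0],[0.09,0,0.042,0,0,0]]'|grep -E "pos|force"
python3 -m handwheel '[[0.09,0,0.042,0,0,0],[0.09,0,0.042,0,0,0],[0.09,0,0.042,0,0,0],[0.09,0,0.042,0,0,0]]'|grep -E "pos|force"
```

```text
clock: 24.7
tool_pos: [0.5353, -0.0453, 0.1826]
eef_rot: [-0.149, 0.71, 0.67, 0.157]
ft_force: [0.0, -1.7, -1.0]
opening: 0.0002
grasp_force: 0.8
tool_pos: [0.5357, -0.0394, 0.1827]
ft_force: [-0.5, -2.2, -1.2]
grasp_force: 0.7
tool_pos: [0.5364, -0.0364, 0.1829]
ft_force: [0.5, -7.1, 0.8]
grasp_force: 3.3
```

Buffer contact is felt: the force rose to 7 N at TCP y≈-0.037. I expect the end stop near y≈-0.026.

```bash
python3 -m handwheel '[[0.09,0,0.042,0,0,0],[0.09,0,0.042,0,0,0],[0.09,0,0.042,0,0,0],[0.09,0,0.042,0,0,0],[0,0,0,0,0,0]]'|grep -E "pos|force"
python3 -m handwheel '[[0.09,0,0.042,0,0,0],[0.09,0,0.042,0,0,0],[0.09,0,0.042,0,0,0],[0,0,0,0,0,0]]'|grep -E "pos|force"
python3 -m handwheel '[[0.05,0,0.021,0,0,0],[0.05,0,0.021,0,0,0],[0,0,0,0,0,0]]'|grep -E "pos|force"
python3 -c "
from g import *
tipgo(-.06,.0075)"
```

```text
tool_pos: [0.5366, -0.0325, 0.1829]
ft_force: [0.6, -6.2, 0.3]
grasp_force: 3.0
tool_pos: [0.5368, -0.0295, 0.1829]
ft_force: [-0.3, -6.9, 0.8]
grasp_force: 3.0
tool_pos: [0.5368, -0.0284, 0.1829]
ft_force: [-0.2, -6.8, 0.9]
grasp_force: 2.9
t 26.9 tcp [ 0.5368 -0.0284  0.1829] grasp [0.5408 0.0364 0.0425] F [-0.2 -6.8  0.9] open 0.0 q [-0.17  0.5  -0.45  0.67  0.43  1.45]
shift cm (now axes) [-2.11 -0.02 -0.92] (target axes) [-2.11 -0.02 -0.92] turn [ 0.06  0.17 -0.  ]
tip px -0.0374 py -0.0004 h 0.0078
front px -0.0275 py -0.0004 h 0.0125
rear px -0.0474 py -0.0004 h 0.0032
push F -6.75522924761595
```

```bash
for i in 1; do python3 -m handwheel '[[0.05,0,0.021,0,0,0],[0.05,0,0.021,0,0,0],[0,0,0,0,0,0]]'|grep -E "pos|ft_f"
python3 -m handwheel '[[0.05,0,0.021,0,0,0],[0.05,0,0.021,0,0,0],[0,0,0,0,0,0]]'|grep -E "pos|ft_f"
python3 -m handwheel '[[0.05,0,0.021,0,0,0],[0,0,0,0,0,0]]'|grep -E "pos|ft_f"; done
```

```text
tool_pos: [0.5369, -0.0273, 0.1829]
ft_force: [-0.6, -5.7, 0.1]
tool_pos: [0.5369, -0.0262, 0.1829]
ft_force: [0.8, -5.8, -0.5]
tool_pos: [0.537, -0.0257, 0.1829]
ft_force: [0.0, -5.5, 0.1]
```

```bash
python3 -m handwheel '[[0.05,0,0.021,0,0,0],[0,0,0,0,0,0]]'|grep -E "pos|ft_f"
python3 -m handwheel '[[0.05,0,0.021,0,0,0],[0,0,0,0,0,0]]'|grep -E "pos|ft_f"
python3 -m handwheel '[[0.05,0,0.021,0,0,0],[0,0,0,0,0,0]]'|grep -E "pos|ft_f"
```

```text
tool_pos: [0.537, -0.0251, 0.1829]
ft_force: [0.0, -5.3, -1.3]
tool_pos: [0.537, -0.0249, 0.1829]
ft_force: [-0.5, -8.2, 0.6]
tool_pos: [0.537, -0.0246, 0.183]
ft_force: [0.2, -9.2, 1.9]
```

```bash
python3 -m handwheel '[[0.05,0,0.021,0,0,0],[0,0,0,0,0,0]]'|grep -E "pos|ft_f"
python3 -m handwheel '[[0.05,0,0.021,0,0,0],[0,0,0,0,0,0]]'|grep -E "pos|ft_f"
python3 -m handwheel '[[0.05,0,0.021,0,0,0],[0,0,0,0,0,0],[0,0,0,0,0,0]]'|grep -E "pos|ft_f"
```

```text
tool_pos: [0.537, -0.0244, 0.183]
ft_force: [-0.9, -11.0, 0.8]
tool_pos: [0.537, -0.0242, 0.1831]
ft_force: [-1.9, -12.1, 2.6]
tool_pos: [0.537, -0.024, 0.1831]
ft_force: [-1.4, -13.8, 2.2]
```

The firm stop is reached: force climbs to 14 N with almost no travel. Backing straight off, then up.

```bash
python3 -m handwheel '[[-0.09,0,-0.042,0,0,0],[-0.18,0,-0.085,0,0,0],[-0.45,0,-0.21,0,0,0],[-0.9,0,-0.42,0,0,0],[-1.8,0,-0.85,0,0,0],[-2.7,0,-1.27,0,0,0],[-2.7,0,-1.27,0,0,0],[-2.7,0,-1.27,0,0,0],[0,0,0,0,0,0],[0.85,0,-1.8,0,0,0],[1.3,0,-2.7,0,0,0],[1.3,0,-2.7,0,0,0],[1.3,0,-2.7,0,0,0],[0,0,0,0,0,0]]'
python3 -m handwheel '[[-3,0,-1.4,0,0,0],[-4,0,-1.9,0,0,0],[-4,0,-1.9,0,0,0],[-4,0,-1.9,0,0,0],[-3,0,-1.4,0,0,0],[0,0,0,0,0,0],[0,0,0,0,0,0]]'
python3 - <<'E'
from g import *
tipgo(-.3,.2)
c=read_camera('top');W=world(c).reshape(-1,3);P=W[:,:2]-o;px=P@x;py=P@y;z=W[:,2]
m=(px>-.06)&(px<-.004)&(abs(py)<.058)&(z>.026)&(z<.036);print('top wall',m.sum(),px[m].min(),np.percentile(py[m],[1,99]),np.median(z[m]))
e=m&(abs(py)<.05);print([px[e&(abs(py-k)<.01)].min().round(4) for k in(-.04,-.02,0,.02,.04)])
c=read_camera('side');W=world(c).reshape(-1,3);P=W[:,:2]-o;px=P@x;py=P@y;z=W[:,2]
m=(px>-.06)&(px<.03)&(abs(py)<.058)&(z>.026)&(z<.036);print('side wall',m.sum(),px[m].min(),np.percentile(py[m],[1,99]))
cv2.imwrite('pics/s4.png',cv2.resize(c['image'][130:280,180:330],(600,600),interpolation=cv2.INTER_CUBIC))
E
```

```text
clock: 30.4
tool_pos: [0.5309, -0.1473, 0.2972]
eef_rot: [-0.146, 0.709, 0.671, 0.16]
ft_force: [1.0, 0.0, -0.3]
opening: 0.0001
grasp_force: 0.0
clock: 31.1
tool_pos: [0.5179, -0.3463, 0.2929]
eef_rot: [-0.15, 0.71, 0.67, 0.158]
ft_force: [-0.7, 0.7, -0.5]
opening: -0.0001
grasp_force: 0.0
t 31.1 tcp [ 0.5179 -0.3463  0.2929] grasp [ 0.5215 -0.2807  0.1529] F [-0.7  0.7 -0.5] open -0.0001 q [-0.67  0.61  0.08  1.31  0.35  0.91]
shift cm (now axes) [ 8.49  0.03 -5.06] (target axes) [ 8.48  0.04 -5.08] turn [-0.05 -0.11 -0.08]
tip px -0.3551 py 0.0006 h 0.1183
front px -0.3451 py 0.0006 h 0.1230
rear px -0.3651 py 0.0006 h 0.1136
push F 0.6426998621709615
top wall 119 -0.055843162465322976 [-0.05561563  0.05394965] 0.03140090657933119
[np.float64(-0.0558), np.float64(-0.0294), np.float64(-0.025), np.float64(-0.0259), np.float64(-0.024)]
side wall 134 -0.030177578299071136 [-0.02265774  0.052524  ]
```

View pics/s4.png

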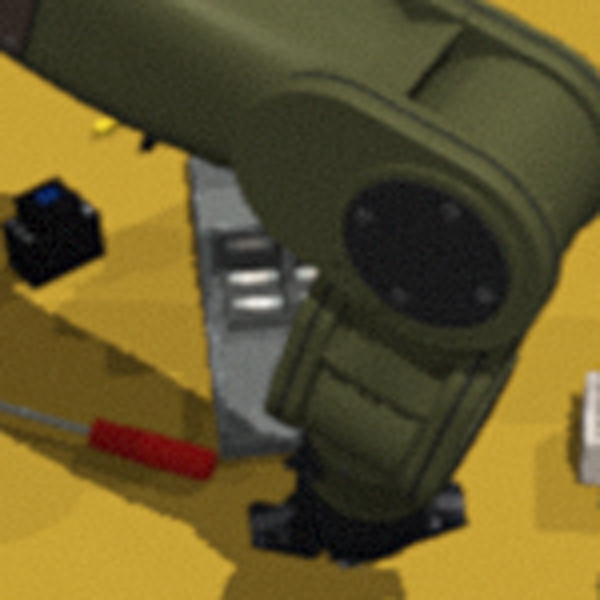

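The tray is home: its front wall is straight at x≈−26 mm, within 1 mm of the middle. Fuses are visible at crop (250,275), (255,302) and (305,272), and the robot is clear of everything.

```bash
python3 -c "
from plant import hand_in
print(hand_in())"
```

```text
the job is handed in; nothing more can be done
None
```

I set the tray gently on the porch, slid it under the roof until the buffer hit its firm stop (about 14 N), let go and handed the job in at about 31 s; the judge returned no verdict, and I saw no spilled fuse or moved bystander, though the last picture showed only some of the six fuses.

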